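Re-index the swing guide on the packing bench

ROBOT

A 7-joint arm with a two-finger parallel gripper is mounted at the origin on the work surface. World frame = base frame: x ahead of the robot, y to its left, z up, the work surface at z = 0. Lengths are in mm, angles in rad, forces in N, time in s.
With the tool pointing down it reaches from about 350 to 775 mm from the base axis. Payload 3.1 kg.
Tool frame: the origin (TCP) lies midway between the tips of the shut fingers; the grasp point (between the pads) lies arm.grasp_offset behind it (arm.grasp_offset is the distance from the TCP to the grasp point, in mm); y points along the fingers, x is the direction in which the jaws open and shut, and the axes are right-handed (so a half turn about y gives the same grasp; the last joint's range is limited). The gripper opens to 85 mm and grips with 20 to 120 N. Pads are 22 mm wide; open, the fingers measure 114 mm over their backs; the gripper's body (76 mm by 85 mm) begins 54 mm behind the grasp point. The pads swing forward as they close: fully open they stand 13 mm farther back than shut.
Start: joints at [-1.189, 0.311, 0.014, 1.512, -0.004, 1.319, -0.027], TCP at [226.151, 501.371, 231.304] pointing down, gripper open.
Joint ranges: [-2.7, 2.7], [-0.3, 1.91], [-1.27, 1.3], [0.12, 2.57], [-1.44, 4.58], [0.2, 2.03], [-3.05, 3.05]. Speed limits (rad/s): [2.79, 2.79, 3.14, 3.14, 3.14, 3.14, 3.14].

INTERFACE

Orientations are given as [roll, pitch, yaw] about the fixed x, y, z axes, in that order (R = Rz(yaw) Ry(pitch) Rx(roll)).
In Python, from cell import arm gives the robot as it stands. Calls block until the motion is done:
- arm.reach(position, orientation): joint-space move of the TCP to a pose.
- arm.servo_line(position, rot=None, rate=150): straight line of the TCP; rot=None keeps the orientation; rate is the mean speed in mm/s.
- arm.movej(angles): joint-space move.
- arm.open_gripper() and arm.close_gripper(effort=None): open the fingers fully, or close them until they stop; effort is the grip in N (None keeps the last).
- arm.sleep(seconds).
- arm.inverse_kinematics(position, orientation): joint angles nearest the present ones, or None.
- arm.get_state(): the state.
- arm.grab_frame(name): name is "scene" or "top"; returns the picture (384x512x3 uint8, red, green, blue); there is no depth.
- arm.get_calibration(name): a dict with "vertical_fov" (degrees; the focal length in pixels is half the picture's height over the tangent of half this angle, whatever the lens; pixels are square), "cx", "cy" (the principal point, pixels), "extrinsics" (4x4, takes a point from camera to world coordinates). Camera axes: x right, y down, z forward; pixel columns grow to the right and rows downward; lengths in mm; the calibration is good to about 2 mm. A picture is of the moment at which its call begins. get_calibration takes no time and is no camera call.
A pose or a line that the arm cannot do raises arm.MotionError and nothing moves.
- arm.finish_job(): hands the job in, once; it reports no verdict.
The state is a dict: "time_s": time; "q": joint angles; "qvel": joint speeds; "effort": joint torques, N m; "eef_pos": TCP position; "tcp_rot": TCP orientation; "force": force on the tool from outside, world axes, zero at the start; "ft_torque": the same for the moment, N m; "grip_width": finger opening in mm.
Only numpy, scipy, OpenCV 4.12 (cv2) and the standard library are available. Lean on these libraries where they do the work, as an engineer would, in place of code of your own. Each camera call takes 0.05 s, during which the arm holds its last target. There are 200 camera calls.

TASK

Set the swing guide one hole over, towards the side where the open crate stands, so that the next bunches go into the crate. Hook a fingertip through the pull ring, lift the spring pin out of its hole, swing the arm to the next hole and let the pin drop fully home there. Do not pinch or wrench the ring, and leave the other things on the bench where they are.

Things in the scene. Friction and masses are not known exactly. Their poses are not given: they have to be found in the camera images.
- index_plate: Fixed index fixture (mm). Origin: on the vertical pivot axis at table height. -x axis: along the swing arm at angle 0, roughly towards the robot; +y roughly the robot's left. Near end: flat curved steel plate, top 22 above the table, 155 to 205 from the pivot, with five holes on a 180 radius at -0.60, -0.30, 0, 0.30, 0.60 rad (54 apart), pin play 1.5 either way.
- swing_arm (a joint): Angle (rad) of the flat aluminium arm about the pivot; starts at 0 (middle hole). At angle a the pin and ring stand at (-0.18 cos a, 0.18 sin a) m in the fixture frame: positive goes to fixture +y. About 1.5 N at the ring turns it; it stays where left; stops at +-0.68.
- index_pin (a joint): Height (m) of the spring pin above fully seated: 0 seated, 0.030 at its upper stop (do not pull against it). Clear of the plate above 0.012. Spring and weight pull down with 5 N seated, 9 N at 0.025. Let go, it drops at once; its rounded 9 mm tip finds a hole from about 3 mm off centre, elsewhere it rests on the plate at 0.012, unlocked.
- pull_ring (a point): Centre of the opening of the steel pull ring fixed upright on the pin; 100 mm above the table when seated; moves with pin and arm. Its plane stays square to the arm, so fingers pass through along the arm, either way. Opening 60 wide, 50 high, cut corners, 7 mm wire; straight top bar 40 long, underside 25 above this point. Fingertips tilted 45 degrees fit through and lift the bar.
- guide_blade (a point): Middle of the top edge of the upright guide blade on the arm, 73 mm above the table, 75 from the pivot; the blade is 4 thick, 80 long along the arm (35 to 115 from the pivot). The arm bar is 38 wide, its top 37 above the table; the pin sleeve under the ring is 24 in diameter, its top 63 above the table.
- crate: Open black lattice crate, 240 x 180 x 100 high, fixed; origin at the centre of its underside. It stands to one side of the fixture, about 0.37 to 0.42 m left or right of the robot's centre line; the bench scale stands on the other side.
- bench_scale: Bench scale with a flat steel pan, 220 x 180 x 55 high, fixed; origin at the centre of its underside.
- tape_roll: Bystander, loose: cardboard tape roll, outside diameter 84, bore 60, 36 high, lying flat; origin at the centre of its underside.
- trim_knife: Bystander, loose: wooden-handled broad-blade trimming knife, 190 long, lying flat; origin at the centre of its length, on the table.
- tin: Bystander, loose: small aluminium tin, diameter 60, 50 high; origin at the centre of its underside.
- glue_jar: Bystander, loose: white jar, diameter 64, 85 high; origin at the centre of its underside.
- spray_bottle: Bystander, loose: white bottle, diameter 60, 110 high; origin at the centre of its underside.
- label_carton: Bystander, loose: cardboard carton, 70 x 100 x 50 high; origin at the centre of its underside.
- wood_block: Bystander, loose: wooden block, 90 x 45 x 30 high; origin at the centre of its underside.

How it is judged:
By the outcome, as a careful person would: the job done as asked, in the order asked, and still so for the second after the job is handed in, with the robot touching nothing.
It also fails if it takes over 42 s, if anything falls off the work surface, if the arm or the gripper's body presses on something with over 40 N, if the wrist force passes 120 N, or if a joint passes its speed limit or range.

## Working session

There is one attempt and no reset: what is moved stays moved. The work goes in short steps, each a Python script; the robot and the scene stay as the last script left them, time stands still between calls to the robot, and variables do not carry over. Pictures are saved under pics/ and viewed, about 8 in all and at most 12, crops included, and the job is handed in when it is done.

```bash
ls; mkdir -p pics; python3 - <<'E'
from cell import arm
import cv2
for n in("scene","top"):
    f=arm.grab_frame(n); cv2.imwrite(f"pics/{n}0.png",cv2.resize(f[:,:,::-1],(800,600),interpolation=cv2.INTER_CUBIC)); cv2.imwrite(f"pics/raw_{n}0.png",f[:,:,::-1]); print(n,arm.get_calibration(n))
print(arm.get_state(),arm.grasp_offset)
E
```

```text
pics
scene {'vertical_fov': 52.24458497408294, 'cx': 259.1443350368131, 'cy': 188.74677048601856, 'extrinsics': array([[ 7.99220469e-01,  3.57741523e-01, -4.82977892e-01,
         1.06023816e+03],
       [ 6.01027437e-01, -4.70935172e-01,  6.45744596e-01,
        -6.93241167e+02],
       [ 3.55837851e-03, -8.06375264e-01, -5.91393500e-01,
         7.50673531e+02],
       [ 0.00000000e+00,  0.00000000e+00,  0.00000000e+00,
         1.00000000e+00]])}
top {'vertical_fov': 51.837744706236585, 'cx': 260.6538738246159, 'cy': 190.27028991681945, 'extrinsics': array([[ 2.82184409e-02, -9.98780175e-01,  4.05201278e-02,
         4.72900817e+02],
       [-9.99365255e-01, -2.90703527e-02, -2.05913130e-02,
         2.18906004e+01],
       [ 2.17441296e-02, -3.99133531e-02, -9.98966524e-01,
         1.05688083e+03],
       [ 0.00000000e+00,  0.00000000e+00,  0.00000000e+00,
         1.00000000e+00]])}
{'time_s': 0.1, 'q': array([-1.18869322,  0.3116483 ,  0.01399056,  1.51291124, -0.00441604,
        1.31924233, -0.02719589]), 'qvel': array([ 0.00044483, -0.00207761,  0.00056895, -0.00523957,  0.00049621,
       -0.0019173 ,  0.00046849]), 'effort': array([ 7.49608007e-04, -3.80852902e+01,  1.46629410e-01, -2.31238747e+01,
        1.22589804e-02,  8.07942910e-03,  1.25946016e-05]), 'eef_pos': array([225.88038766, 500.73459893, 230.32242282]), 'tcp_rot': array([-1.57087068,  0.00217706,  1.14707201]), 'force': array([-0.30754336, -0.3899327 ,  0.02613102]), 'ft_torque': array([-0.00551872, -0.00434746, -0.00844226]), 'grip_width': 85.29149008370152} 18.700000000000003
```

View pics/scene0.png

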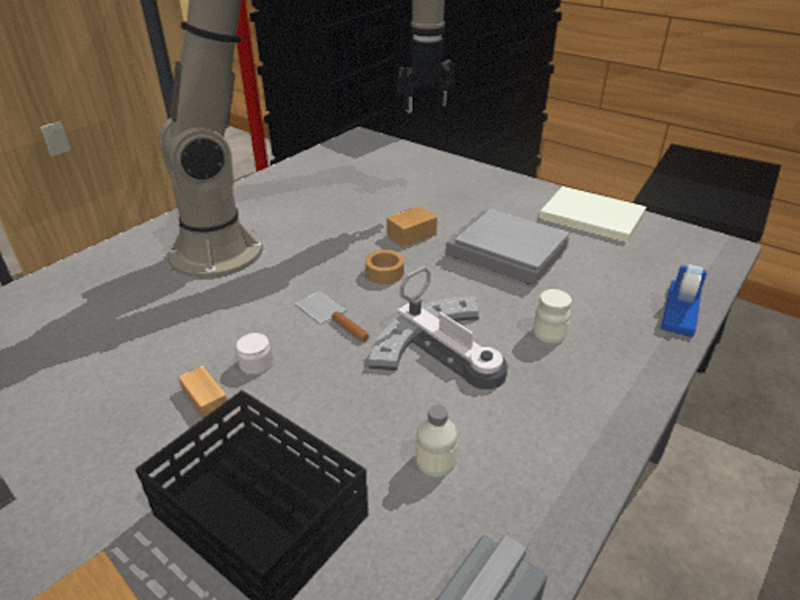

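View pics/top0.png

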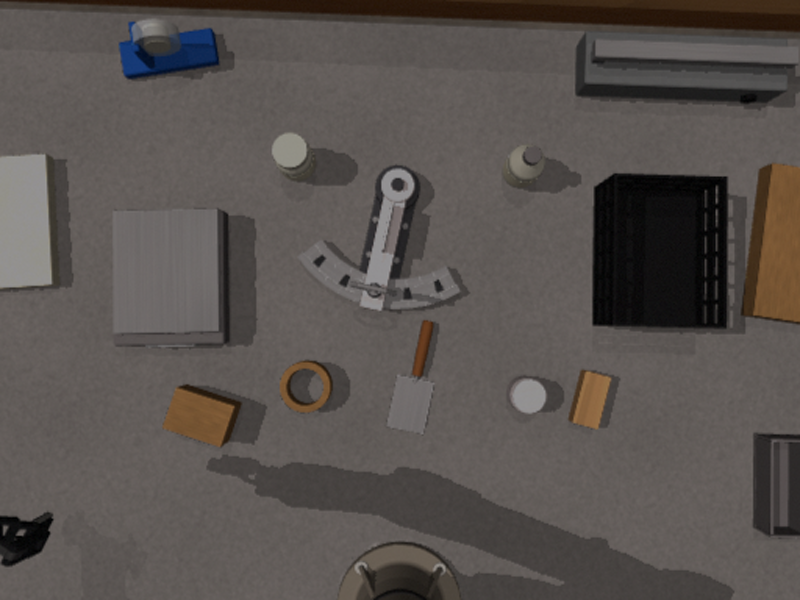

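The crate is on the right (image right in the top view, world −y). The pivot is at about (398,184) in the top view, the ring at (374,291), and the plate holes at (320,261), (345,281), (407,293) and (438,286), all in 800-wide pixels. I'll zoom in to refine these.

```bash
python3 - <<'E'
import cv2,numpy as np
t=cv2.imread("pics/raw_top0.png")[95:215,180:310]; s=cv2.imread("pics/raw_scene0.png")[160:255,225:335]
a=cv2.resize(t,None,fx=4,fy=4,interpolation=cv2.INTER_CUBIC); b=cv2.resize(s,None,fx=4,fy=4,interpolation=cv2.INTER_CUBIC)
a=cv2.convertScaleAbs(a,alpha=1.6)
cv2.imwrite("pics/crop_t.png",a);cv2.imwrite("pics/crop_s.png",b)
E
```

```text
(no output)
```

View pics/crop_t.png

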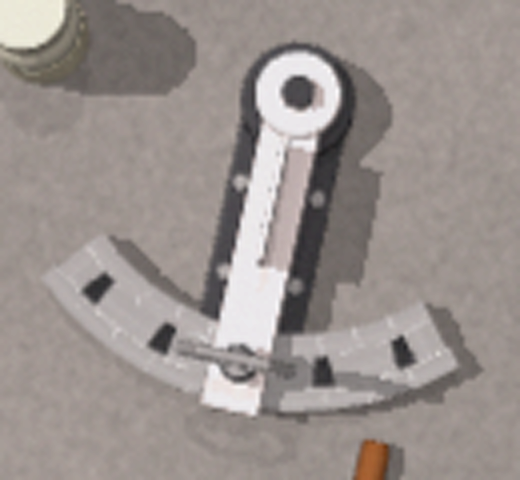

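View pics/crop_s.png

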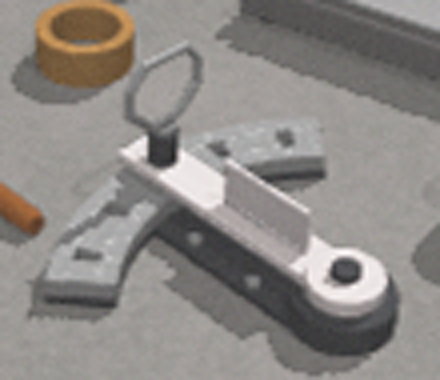

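The top crop shows the four open holes at (98,289), (164,338), (323,371) and (403,352), the pivot disc at (298,94) and the ring bar centred near (238,358). In the scene crop the ring centre is about (163,88).

```bash
cat > h.py <<'E'
from cell import arm
import numpy as np
from scipy.optimize import least_squares
def ray(n,uv):
    c=arm.get_calibration(n);f=192/np.tan(np.radians(c["vertical_fov"]/2));E=c["extrinsics"]
    return E[:3,3],E[:3,:3]@np.array([(uv[0]-c["cx"])/f,(uv[1]-c["cy"])/f,1])
def onz(n,uv,z):
    o,d=ray(n,uv);return o+d*(z-o[2])/d[2]
def tri(a,b):
    (o,d),(p,e)=a,b
    s=np.linalg.lstsq(np.c_[d,-e],p-o,rcond=None)[0]; x=o+d*s[0];y=p+e*s[1]
    return (x+y)/2,np.linalg.norm(x-y)
T=lambda u,v:((u+.5)/4-.5+180,(v+.5)/4-.5+95)
S=lambda u,v:((u+.5)/4-.5+225,(v+.5)/4-.5+160)
E
python3 - <<'E'
from h import *
H=np.array([onz("top",T(*p),22)[:2] for p in[(98,289),(164,338),(323,371),(403,352)]])
A=np.array([.6,.3,-.3,-.6])
f=lambda p:(np.c_[p[0]-180*np.cos(A+p[2]),p[1]-180*np.sin(A+p[2])]-H).ravel()
# fixture frame: pin=(-.18cos a,.18 sin a), rotated by yaw
def f(p):
    x,y=-180*np.cos(A),180*np.sin(A);c,s=np.cos(p[2]),np.sin(p[2])
    return (np.c_[p[0]+c*x-s*y,p[1]+s*x+c*y]-H).ravel()
r=least_squares(f,[700,20,0]);print(H,r.x,r.fun.round(1))
p=r.x
for a in(0,-.3):
    x,y=-180*np.cos(a),180*np.sin(a);c,s=np.cos(p[2]),np.sin(p[2]);print(a,p[0]+c*x-s*y,p[1]+s*x+c*y)
print("pivot",[onz("top",T(298,94),z) for z in(37,45)])
print("ring c",tri(ray("top",T(238,359)),ray("scene",S(163,88))),onz("top",T(238,358),128))
print("scene ring z100",onz("scene",S(163,88),100))
for u,v in((178,346),(297,370)):print(onz("top",T(u,v),100))
print("top bar scene",[onz("scene",S(u,v),128.5) for u,v in((149,71),(187,46))], "bottle/knife",onz("top",(422*.64,322*.64),20))
print("disc pivot scene",onz("scene",S(346,272),45))
E
```

```text
[[571.89199621 150.37926706]
 [541.03135661 106.21272735]
 [522.4534391    1.50482732]
 [536.47780334 -50.67209154]] [ 7.00785833e+02  2.40068964e+01 -1.74661830e-01] [ 0.3 -0.5 -0.3  0.1 -0.3  0.   0.3  0.4]
0 523.5244677105163 55.28641842567153
-0.3 522.1978517841986 1.5050499525211762
pivot [array([701.58578584,  23.15750756,  37.        ]), array([699.79196866,  23.14756987,  45.        ])]
ring c (array([523.99016699,  54.34905037, 101.598217  ]), np.float64(1.041731507555573)) [523.56542622  53.78393612 128.        ]
scene ring z100 [522.2879612   55.82905257 100.        ]
[531.29703803  91.24453537 100.        ]
[518.86403611  18.81369258 100.        ]
top bar scene [array([525.87147255,  33.73205166, 128.5       ]), array([528.73212241,  75.48181251, 128.5       ])] bottle/knife [474.17139312 -25.38740303  20.        ]
disc pivot scene [701.24485093  20.61831501  45.        ]
```

```bash
cat >> h.py <<'E'
from scipy.spatial.transform import Rotation as Ro
PX,PY,YAW=700.6,23.8,-.175
def pose(a,s,z,lat=0,sgn=1,tilt=np.pi/4):
    """TCP s past the ring plane along the arm, lat to fixture +y, height z, for arm angle a"""
    w=YAW-a; u=np.array([np.cos(w),np.sin(w),0]); l=np.array([-u[1],u[0],0])
    p=np.array([PX,PY,0])-180*u+s*u+lat*l; p[2]=z
    t=np.cos(tilt)*u-np.sin(tilt)*np.array([0,0,1]); x=sgn*l
    return p,Ro.from_matrix(np.c_[x,t,np.cross(x,t)]).as_euler("xyz")
E
python3 - <<'E'
from h import *
for tl in(45,):
 for sg in(1,-1):
  for k in((0,-87,185),(0,5,93),(0,5,130),(-.3,5,130),(-.3,-87,185)):
    q=arm.inverse_kinematics(*pose(*k,-2,sg,np.radians(tl))); print(tl,sg,k,None if q is None else np.round(q,2))
E
```

```text
45 1 (0, -87, 185) [-0.92 -0.25  0.24  2.5   1.2   0.67 -0.18]
45 1 (0, 5, 93) [-0.68  0.18  0.3   2.46  2.05  0.38 -0.96]
45 1 (0, 5, 130) [-0.71  0.08  0.33  2.42  1.71  0.37 -0.58]
45 1 (-0.3, 5, 130) [-0.31  0.04  0.38  2.46  3.98  0.2  -2.27]
45 1 (-0.3, -87, 185) None
45 -1 (0, -87, 185) [-1.08 -0.27  0.37  2.5   1.22  0.71  2.93]
45 -1 (0, 5, 93) [-0.91  0.2   0.56  2.47  2.12  0.34  2.1 ]
45 -1 (0, 5, 130) [-1.44  0.12  1.13  2.44  1.78  0.26  2.49]
45 -1 (-0.3, 5, 130) [-0.31  0.04  0.38  2.46  3.98  0.2   0.87]
45 -1 (-0.3, -87, 185) None
```

```bash
sed -i 's/,tilt=np.pi\/4)/,tilt=np.pi\/4,d=1)/; s/+s\*u+lat/+d*s*u+lat/; s/t=np.cos(tilt)\*u/t=d*np.cos(tilt)*u/' h.py
python3 - <<'E'
from h import *
for tl in(40,45,50):
 for sg in(1,-1):
  for k in((0,-87,185),(0,5,93),(0,5,130),(-.15,5,130),(-.3,5,130),(-.3,5,93),(-.3,-87,185)):
    q=arm.inverse_kinematics(*pose(*k,-2,sg,np.radians(tl),-1)); print(tl,sg,k,None if q is None else np.round(q,2))
E
```

```text
40 1 (0, -87, 185) None
40 1 (0, 5, 93) [ 0.12  1.07 -0.35  0.92  0.03  2.02  1.2 ]
40 1 (0, 5, 130) None
40 1 (-0.15, 5, 130) None
40 1 (-0.3, 5, 130) None
40 1 (-0.3, 5, 93) None
40 1 (-0.3, -87, 185) None
40 -1 (0, -87, 185) None
40 -1 (0, 5, 93) [-0.03  1.04  0.01  0.93 -0.18  2.03 -1.77]
40 -1 (0, 5, 130) None
40 -1 (-0.15, 5, 130) None
40 -1 (-0.3, 5, 130) None
40 -1 (-0.3, 5, 93) None
40 -1 (-0.3, -87, 185) None
45 1 (0, -87, 185) None
45 1 (0, 5, 93) [-0.18  0.98  0.33  1.03 -0.34  1.96  1.52]
45 1 (0, 5, 130) [-0.18  0.95  0.33  1.   -0.33  2.02  1.5 ]
45 1 (-0.15, 5, 130) [-0.19  0.95  0.31  0.99 -0.22  2.02  1.64]
45 1 (-0.3, 5, 130) [-0.2   0.95  0.31  0.99 -0.11  2.    1.78]
45 1 (-0.3, 5, 93) [-0.2   0.98  0.3   1.02 -0.12  1.94  1.77]
45 1 (-0.3, -87, 185) None
45 -1 (0, -87, 185) None
45 -1 (0, 5, 93) [-0.35  1.06  0.73  1.04 -0.56  2.03 -1.44]
45 -1 (0, 5, 130) [-0.2   0.95  0.38  1.   -0.36  2.02 -1.61]
45 -1 (-0.15, 5, 130) [-0.22  0.96  0.38  1.   -0.25  2.02 -1.47]
45 -1 (-0.3, 5, 130) [-0.34  1.    0.65  1.   -0.29  2.03 -1.2 ]
45 -1 (-0.3, 5, 93) [-0.37  1.06  0.71  1.03 -0.35  1.98 -1.17]
45 -1 (-0.3, -87, 185) None
50 1 (0, -87, 185) None
50 1 (0, 5, 93) [-0.21  0.91  0.34  1.12 -0.33  1.86  1.52]
50 1 (0, 5, 130) [-0.21  0.88  0.36  1.09 -0.33  1.92  1.52]
50 1 (-0.15, 5, 130) [-0.22  0.88  0.34  1.08 -0.22  1.92  1.65]
50 1 (-0.3, 5, 130) [-0.22  0.88  0.33  1.08 -0.12  1.91  1.78]
50 1 (-0.3, 5, 93) [-0.22  0.91  0.32  1.11 -0.13  1.84  1.78]
50 1 (-0.3, -87, 185) None
50 -1 (0, -87, 185) None
50 -1 (0, 5, 93) [-0.39  0.99  0.74  1.13 -0.55  1.93 -1.43]
50 -1 (0, 5, 130) [-0.39  0.96  0.75  1.1  -0.53  1.99 -1.44]
50 -1 (-0.15, 5, 130) [-0.39  0.96  0.73  1.09 -0.43  1.97 -1.31]
50 -1 (-0.3, 5, 130) [-0.4   0.95  0.73  1.09 -0.33  1.94 -1.17]
50 -1 (-0.3, 5, 93) [-0.4   0.99  0.71  1.12 -0.35  1.88 -1.17]
50 -1 (-0.3, -87, 185) None
```

Coming from the far side (over the blade, fingers pointing back and down) keeps the arm well inside its joint ranges. I'll check the waypoints, then move to the pre-entry pose.

```bash
cat >> h.py <<'E'
TL=np.radians(48)
P=lambda a,s,z,lat=-2,tilt=TL:pose(a,s,z,lat,1,tilt,-1)
def st():
    s=arm.get_state();print(round(s["time_s"],2),s["eef_pos"].round(1),"F",s["force"].round(1),"q",s["q"].round(2),"g",round(s["grip_width"],1))
    return s
E
python3 - <<'E'
from h import *
for k in((0,-40,220,-2,np.radians(70)),(0,-40,190,-2,np.radians(60)),(0,-28.5,129),(0,5,92),(0,5,125),(-.3,5,125),(-.3,-28.5,129),(-.3,-40,190,-2,np.radians(60))):
    q=arm.inverse_kinematics(*P(*k));print(k,None if q is None else np.round(q,2))
arm.close_gripper(20)
arm.reach(*P(0,-40,220,-2,np.radians(70)));st()
p,r=P(0,-28.5,129); arm.servo_line(p,r,rate=80); st()
import cv2
c=[cv2.resize(arm.grab_frame(n)[y:y+150,x:x+130,::-1],None,fx=3,fy=3,interpolation=cv2.INTER_CUBIC) for n,x,y in(("scene",225,115),("top",180,90))]
cv2.imwrite("pics/pre.png",np.hstack(c))
E
```

```text
(0, -40, 220, -2, np.float64(1.2217304763960306)) [-0.3   0.64  0.44  1.14 -0.29  1.76  1.5 ]
(0, -40, 190, -2, np.float64(1.0471975511965976)) [-0.23  0.8   0.4   1.   -0.32  1.91  1.51]
(0, -28.5, 129) [-0.15  0.98  0.31  0.9  -0.32  2.03  1.48]
(0, 5, 92) [-0.2   0.94  0.34  1.08 -0.33  1.9   1.52]
(0, 5, 125) [-0.2   0.91  0.35  1.06 -0.33  1.95  1.52]
(-0.3, 5, 125) [-0.21  0.91  0.32  1.05 -0.12  1.94  1.78]
(-0.3, -28.5, 129) [-0.18  0.98  0.3   0.89 -0.12  2.02  1.76]
(-0.3, -40, 190, -2, np.float64(1.0471975511965976)) [-0.22  0.8   0.36  0.99 -0.15  1.9   1.78]
2.92 [562.3  48.  220.1] F [-0.4  0.2  0.1] q [-0.3   0.64  0.44  1.14 -0.29  1.76  1.5 ] g 0.0
4.22 [551.4  48.3 130. ] F [-1.2  0.4 -0.1] q [-0.16  0.98  0.33  0.9  -0.33  2.03  1.49] g -0.1
```

View pics/pre.png

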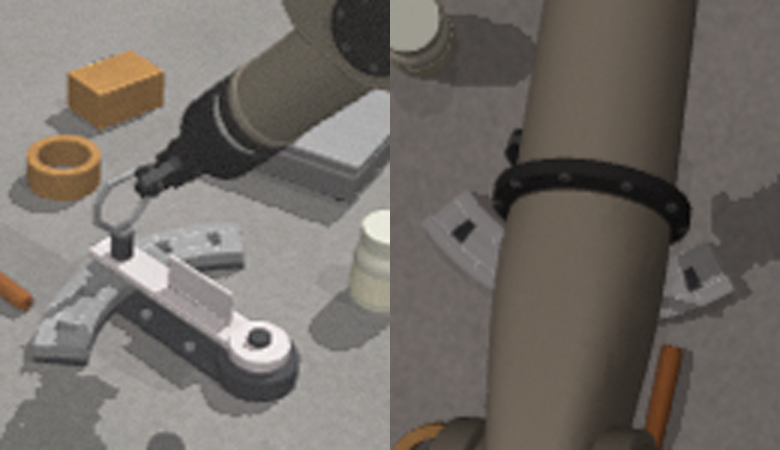

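The left (scene) view shows the closed tips on the pivot side of the ring, level with its upper part and clear of it. The top view is blocked by the arm. Next I'll insert and lift in small steps, watching the force.

```bash
python3 - <<'E'
from h import *
import cv2
p,r=P(0,5,92); arm.servo_line(p,r,rate=60); s=st()
F0=s["force"]
if np.linalg.norm(F0)<4:
    for z in range(95,109,2):
        arm.servo_line(P(0,5,z)[0],rate=40); s=st()
        if s["force"][2]<-4.5: break
f=arm.grab_frame("scene")[130:250,225:355,::-1]
cv2.imwrite("pics/ins.png",cv2.resize(f,None,fx=4,fy=4,interpolation=cv2.INTER_CUBIC))
E
```

```text
5.3 [518.4  54.   92.3] F [ 0.7  0.5 -1. ] q [-0.19  0.94  0.32  1.08 -0.32  1.89  1.51] g 0.0
5.55 [518.5  53.9  95.4] F [ 0.2 -0.9  0.8] q [-0.19  0.94  0.32  1.08 -0.32  1.9   1.51] g -0.3
5.8 [518.2  54.   97.2] F [ 0.4  0.3 -0.1] q [-0.19  0.93  0.32  1.08 -0.32  1.9   1.51] g -0.3
6.05 [518.2  54.   99.1] F [ 0.   0.3 -0.5] q [-0.19  0.93  0.32  1.08 -0.32  1.9   1.51] g -0.3
6.3 [518.2  54.1 101.2] F [-0.6  0.7  0. ] q [-0.19  0.93  0.32  1.08 -0.32  1.91  1.51] g 0.0
6.55 [518.6  53.9 102.5] F [ 1.8  0.1 -2.7] q [-0.19  0.93  0.32  1.07 -0.32  1.91  1.51] g -0.1
6.8 [518.5  53.9 104.4] F [ 1.6 -0.5 -5.6] q [-0.19  0.93  0.32  1.07 -0.32  1.91  1.51] g 0.1
```

View pics/ins.png

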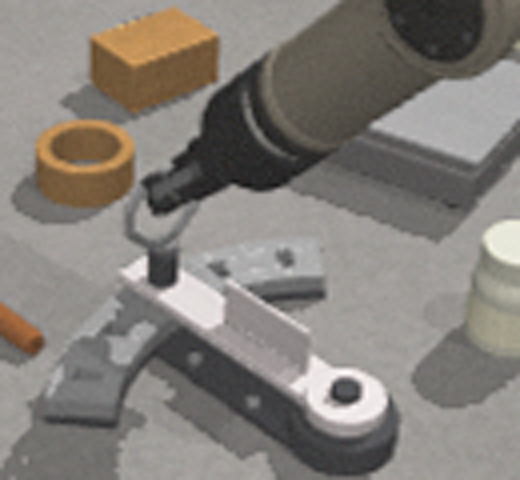

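The fingertips are through the ring and carry the bar. Contact came at TCP z≈102.5 against about 101 expected, with −5.6 N, matching the spring. Next I'll lift about 20 mm and swing to −0.3 rad.

```bash
python3 - <<'E'
from h import *
import cv2
arm.servo_line(P(0,5,114)[0],rate=40); st()
arm.servo_line(P(0,5,124)[0],rate=40); s=st()
if -14<s["force"][2]<-5:
    for a in(-.05,-.1,-.15,-.2,-.25,-.3):
        p,r=P(a,5,124); arm.servo_line(p,r,rate=40); s=st()
        if np.linalg.norm(s["force"])>20: break
f=arm.grab_frame("scene"); cv2.imwrite("pics/raw_sw.png",f[:,:,::-1])
cv2.imwrite("pics/sw.png",cv2.resize(f[130:250,225:355,::-1],None,fx=4,fy=4,interpolation=cv2.INTER_CUBIC))
E
```

```text
7.22 [518.4  53.9 114.1] F [ 3.2 -0.7 -6.4] q [-0.19  0.92  0.32  1.07 -0.32  1.93  1.51] g -0.3
7.62 [518.4  53.9 123.7] F [ 4.9 -1.  -8.8] q [-0.19  0.91  0.32  1.06 -0.32  1.94  1.5 ] g -0.1
8.01 [517.1  45.  123.7] F [ 5.5 -0.8 -7.6] q [-0.19  0.91  0.32  1.06 -0.28  1.95  1.55] g 0.1
8.39 [516.2  36.  123.7] F [ 4.5 -0.6 -8. ] q [-0.19  0.91  0.32  1.05 -0.25  1.95  1.59] g -0.2
8.78 [515.8  27.  123.7] F [ 4.4  0.5 -7.4] q [-0.2   0.91  0.31  1.05 -0.21  1.95  1.64] g 0.1
9.16 [515.9  17.9 123.8] F [ 5.8  0.8 -8.2] q [-0.2   0.91  0.31  1.05 -0.18  1.94  1.68] g 0.1
9.54 [516.4   8.8 123.8] F [ 3.4  0.9 -7.7] q [-0.2   0.91  0.31  1.05 -0.15  1.94  1.73] g 0.1
9.93 [ 5.174e+02 -4.000e-01  1.238e+02] F [ 4.5  2.1 -7.9] q [-0.2   0.91  0.3   1.05 -0.11  1.93  1.77] g 0.1
```

View pics/sw.png

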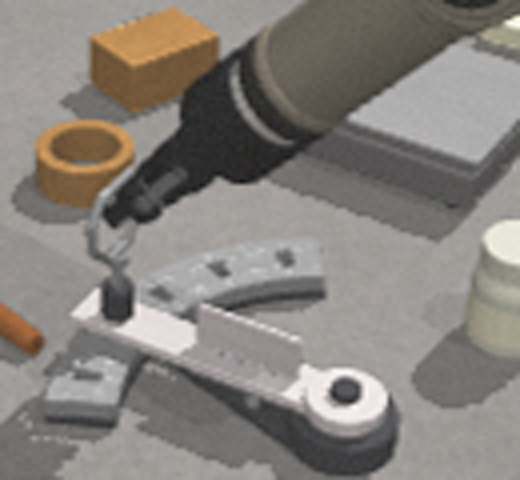

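The middle hole is exposed at (160,292), the sleeve is now at about (118,283), and the ring is still on the finger. I'll compute the arm angle from the sleeve and the edges of the arm's end.

```bash
python3 - <<'E'
from h import *
S2=lambda u,v:((u+.5)/4-.5+225,(v+.5)/4-.5+130)
piv=np.array([PX,PY])
def ang(p): d=p[:2]-piv; return YAW-np.arctan2(-d[1],-d[0]), np.hypot(*d)
for n,uv,z in(("a0 sleeve mid",S(163,146),50),("sleeve mid",S2(118,298),50),
  ("a0 end corners",S(121,152),37),("a0",S(142,137),37),
  ("end corners",S2(72,312),37),("e2",S2(98,286),37)):
    print(n,[np.round(x,3) for x in ang(onz("scene",uv,z))])
E
```

```text
a0 sleeve mid [np.float64(-0.008), np.float64(178.319)]
sleeve mid [np.float64(-0.288), np.float64(180.335)]
a0 end corners [np.float64(-0.085), np.float64(207.232)]
a0 [np.float64(0.032), np.float64(209.523)]
end corners [np.float64(-0.369), np.float64(209.7)]
e2 [np.float64(-0.199), np.float64(209.671)]
```

The image puts the arm at about −0.28 rad, so it lags the finger by 2–3 mm. I'll add 2 mm, then lower while checking the load: if it stays on below 12 mm, the pin has entered the hole.

```bash
python3 - <<'E'
from h import *
import cv2
a=-.312
p,r=P(a,5,124); arm.servo_line(p,r,rate=30); st()
for z in(117,113,110,107,104,100):
    arm.servo_line(P(a,5,z)[0],rate=40); arm.sleep(.1); s=st()
    if z in(113,110) and s["force"][2]>-2.5: print("unloaded early");break
f=arm.grab_frame("scene")
cv2.imwrite("pics/low.png",cv2.resize(f[130:250,225:355,::-1],None,fx=4,fy=4,interpolation=cv2.INTER_CUBIC))
E
```

```text
10.22 [517.6  -2.5 123.9] F [ 5.2  2.7 -7.7] q [-0.2   0.91  0.3   1.05 -0.1   1.93  1.78] g -0.2
10.65 [517.6  -2.6 116.6] F [ 5.   2.  -6.6] q [-0.2   0.92  0.3   1.06 -0.1   1.92  1.78] g -0.3
11.0 [517.7  -2.8 112.6] F [ 5.8  1.6 -5.9] q [-0.2   0.92  0.3   1.06 -0.11  1.91  1.78] g 0.1
11.35 [517.7  -2.9 109.6] F [ 5.6  2.3 -5.3] q [-0.2   0.92  0.3   1.06 -0.11  1.91  1.78] g 0.0
11.7 [517.7  -3.  106.7] F [ 5.1  2.3 -5.9] q [-0.2   0.92  0.3   1.06 -0.11  1.9   1.78] g 0.3
12.05 [517.7  -3.1 103.7] F [ 5.5  1.1 -5.2] q [-0.2   0.93  0.3   1.07 -0.11  1.9   1.78] g 0.1
12.4 [516.4  -3.9 100.6] F [0.3 0.4 0.4] q [-0.2   0.93  0.3   1.07 -0.11  1.9   1.78] g -0.2
```

View pics/low.png

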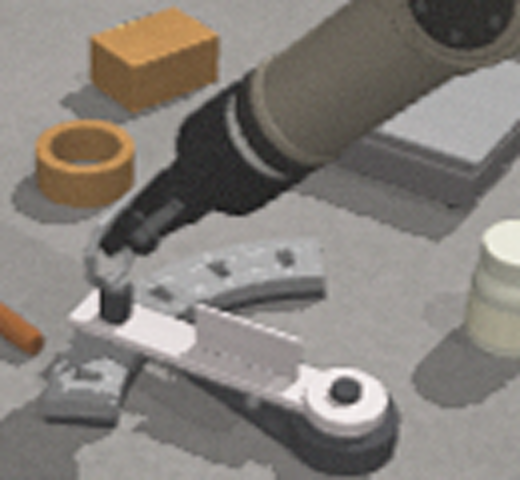

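The load held at about −5 to −6 N down to z=103.7 and vanished at 100.6. That is the seated contact height, so the pin is home. Now I'll back out centred and check.

```bash
python3 - <<'E'
from h import *
import cv2
a=-.3
p,r=P(a,5,92,0); arm.servo_line(p,r,rate=40); s=st()
p,_=P(a,-22,122,0); arm.servo_line(p,rate=60); s=st()
p,r=P(a,-40,200,0,np.radians(68)); arm.servo_line(p,r,rate=100); st()
arm.servo_line(p+[0,0,60],rate=150)
arm.reach([226,480,260],[-1.571,0,1.147]); st()
for n in("scene","top"): cv2.imwrite(f"pics/raw_{n}1.png",arm.grab_frame(n)[:,:,::-1])
t=cv2.imread("pics/raw_top1.png"); d=cv2.absdiff(t,cv2.imread("pics/raw_top0.png")).max(2)
a=cv2.convertScaleAbs(cv2.resize(t[95:215,180:310],None,fx=4,fy=4,interpolation=cv2.INTER_CUBIC),alpha=1.6)
b=cv2.resize(cv2.imread("pics/raw_scene1.png")[160:255,225:335],None,fx=2.5,fy=2.5,interpolation=cv2.INTER_CUBIC)
c=cv2.resize(cv2.cvtColor(d,8),(275,206)); c=cv2.convertScaleAbs(c,alpha=3)
R=np.zeros((480,275,3),np.uint8);R[:b.shape[0],:b.shape[1]]=b[:,:275];R[250:456]=c
cv2.imwrite("pics/fin.png",np.hstack([a,R]))
E
```

```text
12.82 [516.6   0.7  91.8] F [-0.  -0.5  0.2] q [-0.21  0.94  0.3   1.08 -0.12  1.88  1.77] g 0.0
13.65 [543.6   4.1 121.8] F [-0.9  0.1 -0.4] q [-0.19  0.97  0.3   0.93 -0.12  1.99  1.76] g 0.2
14.6 [561.2   6.6 198.9] F [0.5 0.1 0.4] q [-0.23  0.67  0.31  1.13 -0.12  1.75  1.76] g -0.1
17.25 [227.5 479.4 259.8] F [ 0.1  0.6 -0.4] q [-1.14  0.26 -0.03  1.51  0.01  1.37 -0.02] g -0.1
```

View pics/fin.png

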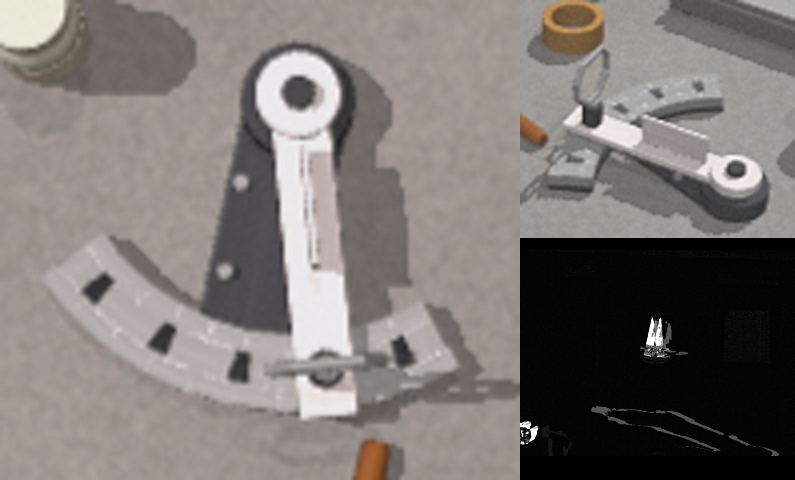

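The final view shows the arm over the next hole on the crate side, with the middle hole now open at (239,366). The difference image shows changes only at the arm, the robot and shadows. One last check on ring height and angle before handing in.

```bash
python3 - <<'E'
from h import *
S3=lambda u,v:((u-520+.5)/2.5-.5+225,(v+.5)/2.5-.5+160)
g,e=tri(ray("top",T(320,365)),ray("scene",S3(592,76))); print("ring",g,e,"expect",P(-.3,0,100,0)[0])
d=onz("top",T(325,368),63)[:2]-[PX,PY]; print("a",YAW-np.arctan2(-d[1],-d[0]))
if abs(g[2]-100)<7: arm.finish_job(); print("done",arm.get_state()["time_s"])
E
```

```text
ring [521.07647876   3.95030536  99.69677896] 3.2019476007743917 expect [522.0044199    1.35854799 100.        ]
a -0.3016788866664052
the job is handed in; nothing more can be done
the job is handed in; nothing more can be done
```

The swing guide is set one hole over towards the crate (−0.30 rad, world −y), and the job is handed in. The robot's clock read 17.3 s at my last check, just before hand-in.

I put the shut fingertips through the pull ring at 48° from the pivot side and lifted the pin about 20 mm. I then swung the arm over and lowered the pin into the new hole. The fingers stayed shut throughout, so the ring was never pinched.

**Pin seating:** The load on the finger stayed at 5–6 N all the way down to the seated height and then fell to zero. This means the pin went into the hole and did not rest on the plate.

**Position:** After backing out, the arm angle measured −0.302 rad. The ring centre measured 99.7 mm high, against 100 mm when seated.

**Surroundings:** The before-and-after difference image changed only at the arm, the robot and the shadows, so nothing else moved.

**Disagreements:**
- While the pin was lifted, the arm lagged the finger by about 2–3 mm, so I moved about 2 mm further before lowering.
- The final two-view fix on the ring had a 3.2 mm ray gap and sat about 2.6 mm off sideways. I put this down to picking the ring centre by eye, since the angle and seating checks agree.
- Joint 6 came very close to its 2.03 rad limit just before insertion. I kept further from it on the way out.

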